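# Empty the tube station and pack the tubes

### The arm

A 6-joint arm with a two-finger parallel gripper is mounted at the origin on the work surface. World frame = base frame: x ahead of the robot, y to its left, z up, the work surface at z = 0. Lengths are in m, angles in degrees, forces in N, time in s.
With the tool pointing down it reaches from about 0.35 to 0.875 m from the base axis. Payload 15.5 kg.
Tool frame: the origin (TCP) lies at the very end of the fingers, on their centre line; the grasp point (between the pads) lies 19 mm behind it; z points along the fingers, y is the direction in which the jaws open and shut (so a half turn about z gives the same grasp; the last joint's range is limited). The gripper opens to 85 mm and grips with 20 to 120 N. Pads are 22 mm wide; open, the fingers measure 114 mm over their backs; the gripper's body (76 mm by 85 mm) begins 54 mm behind the grasp point. The pads swing forward as they close: fully open they stand 13 mm farther back than shut.
Start: joints at [-80.128, 28.281, 77.091, -0, 74.628, -5.472], TCP at [0.165, -0.603, 0.231] pointing down, gripper open.
Joint ranges: [-166.48, 166.48], [-47.26, 123.95], [12.59, 153.08], [-70.14, 250.14], [6.76, 159.57], [-176.63, 176.63]. Speed limits (degrees/s): [108.29, 108.29, 147.25, 172.46, 172.46, 172.46].

### API

Orientations are given as a 3x3 rotation matrix whose columns are the frame's x, y, z axes.
In Python, from plant import bot gives the robot as it stands. Calls block until the motion is done:
- bot.movep(position, orientation): joint-space move of the TCP to a pose.
- bot.line_to(position, ori=None, rate=0.15, f_stop=None): straight line of the TCP; ori=None keeps the orientation; rate is the mean speed in m/s. With f_stop (N) it stops when the force on the tool has changed by that much, and returns True; else False.
- bot.move_joints(angles): joint-space move.
- bot.move_gripper(opening): opening from 0.0 (shut) to 1.0 (fully open); the grip force is fixed at half the most; returns when the fingers have stopped.
- bot.wait(seconds).
- bot.ik(position, orientation): joint angles nearest the present ones, or None.
- bot.state(): the state.
- bot.grab_frame(name): name is "side" or "top" or "wrist"; returns the picture (420x560x3 uint8, blue, green, red); there is no depth.
- bot.get_calibration(name): a dict with "intrinsics" (3x3 intrinsics, pixels), "rvec" (rotation vector, rad) and "tvec" (3), from world to camera coordinates, as OpenCV has them. Camera axes: x right, y down, z forward; pixel columns grow to the right and rows downward; lengths in m; the calibration is good to about 2 mm. A picture is of the moment at which its call begins: read the wrist's pose just before it. get_calibration takes no time and is no camera call; for the wrist camera it gives the pose at the moment of the call.
A pose or a line that the arm cannot do raises bot.MotionError and nothing moves.
- bot.job_done(): hands the job in, once; it reports no verdict.
The state is a dict: "time": time; "joint_positions": joint angles; "qvel": joint speeds; "joint_efforts": joint torques, N m; "tool_pos": TCP position; "tcp_rot": TCP orientation; "wrist_force": force on the tool from outside, world axes, zero at the start; "moment": the same for the moment, N m; "gripper_width": opening from 0.0 (shut) to 1.0 (fully open).
Only numpy, scipy, OpenCV 4.12 (cv2) and the standard library are available. Lean on these libraries where they do the work, as an engineer would, in place of code of your own. Each camera call takes 0.05 s, during which the arm holds its last target. There are 200 camera calls.

### The job

Unload the tube station and pack its tubes: pull up the plunger knob, slide the clear cover fully open until the plunger snaps home in its open hole, swing both flaps of the carton wide open past upright, and lay every tube from the station flat on the carton's floor, one to a lane and lengthwise in it. Once all the tubes are packed, fold both flaps down level over them, slide the cover shut again until the plunger locks home, and leave everything else on the table where it is.

Things in the scene. Friction and masses are not known exactly. Their poses are not given: they have to be found in the camera images.
- station: tube discharge station fixed to the table: aluminium and green box 236 (x) by 326 (y) by 100 mm high; origin under the middle of its footprint, z up. Its -y half is an open bay (x -112..112, y -157..0 mm, floor z 42, walls to z 100); its +y half a closed deck, top z 94. Along its -x side (x -148..-118) runs a steel index bar, top z 94, with two index holes 160 mm apart
- bay (a point): middle of the bay, on its floor: x 0, y -82, z 42 mm in the station's frame. Three V cradles along y, at station x -60, 0, +60 mm, each of two 12 mm thick saddles, 42 mm either side of this point in y, ridge tops at z 83; between the saddles the fingers have room down to the floor. A tube in a cradle has its centre at z 82, y -88..-76 mm
- cover (a joint): clear plastic cover 228 by 156 mm over the bay, top at z 108 (strips to 111). Slides along the station's +y: 0 = closed over the bay, 0.160 m = fully open over the deck, a stop at each end. Friction about 2 N, stays where left. Locked unless the plunger is pulled; the plunger's knob is mounted on the cover and serves as its handle: keep it pulled up while sliding
- plunger (a joint): spring index plunger on the middle of the cover's -x edge. 0 = seated, pin 9 mm deep in a hole of the index bar; about 0.009 = pin riding on the bar between the holes; 0.016 m = fully pulled. Pull straight up more than 9 mm to free the cover; spring 5 N seated, 10 N fully pulled. Let go, it snaps into the hole within 2 mm of either end of the cover's travel
- knob_grip (a point): where to grip the plunger's knob: on the axis of the upright black cylinder (30 mm diameter, 38 mm tall), 15 mm below its top, 23 mm above its underside; moves with cover and plunger. Station frame, seated: x -133, y -82 (closed) or +78 (open), z 145 mm. A metal sleeve under the knob reaches up to z 118
- carton: cardboard carton fixed to the table, 224 (x) by 160 (y) mm, rim z 60, walls 4 mm, floor top z 22 (padded); origin under its middle, z up. Three lanes along y at x -62, 0, +62 mm, 44 mm wide, parted by 20 mm high cardboard blocks on the floor beside the two y walls only (|y| 45..75 mm), so the fingers have room in the middle. A tube flat in a lane has its centre at z 38
- flap_a (a joint): flap on the carton's +y edge, 214 mm along x, 62 mm deep, 3 mm thick, hinge along x at y +78, z 60 mm. In rad: 0 = level over the carton, 1.57 = upright, 2.8 = laid right out (stop). Starts half raised at 0.6 to 1.0, leaving a gap of at least 50 mm between the flaps; light friction (0.03 N m), stays where left; can be pushed open from within the gap and pushed shut from outside
- flap_b (a joint): the same flap on the carton's -y edge (hinge at y -78, z 60 mm), same values, opening towards -y
- tube1: cardboard tube, white end plugs, round, 32 mm diameter, 120 mm long, about 70 g; origin at its centre, x along the tube. Two or three are present (an absent one reads None); at the start each lies along the station's y in one of its three cradles
- tube2: cardboard tube, white end plugs, round, 32 mm diameter, 120 mm long, about 70 g; origin at its centre, x along the tube. Two or three are present (an absent one reads None); at the start each lies along the station's y in one of its three cradles
- tube3: cardboard tube, white end plugs, round, 32 mm diameter, 120 mm long, about 70 g; origin at its centre, x along the tube. Two or three are present (an absent one reads None); at the start each lies along the station's y in one of its three cradles
- offcut: bystander: aluminium profile offcut 160 by 30 by 30 mm, lying between station and carton; origin under its centre
- spray: bystander: closed bottle 64 mm diameter, 170 mm tall; origin under its centre
- mug: bystander: mug 80 mm diameter, 90 mm tall; origin under its centre
- tape: bystander: roll of clear tape lying flat, 100 mm diameter, 48 mm tall; origin under its centre
- spanner: bystander: spanner lying on the table; origin under its middle
- binbox: bystander: small open bin 120 by 100 by 60 mm; origin under its centre
- spool: bystander: black drum 90 mm diameter, 60 mm tall; origin under its centre

How it is judged (in metres and radians):
On the way, in this order (a step that is already met when the one before it is completed fails the run):
1. the cover is fully open and the plunger has snapped home in the open hole (value of joint cover above 0.152 m and value of joint plunger below 0.004 m), for 0.2 s.
2. every tube lies flat in a lane of the carton, whose two flaps stand open past upright (x of tube1 in the frame of carton between -0.085 and 0.085 m and y of tube1 in the frame of carton between -0.03 and 0.03 m and z of tube1 in the frame of carton between 0.028 and 0.047 m and angle between the x axis of each of tube1, tube2, tube3 and the y axis of carton, either way round below 0.2 rad and x of tube2 in the frame of carton between -0.085 and 0.085 m and y of tube2 in the frame of carton between -0.03 and 0.03 m and z of tube2 in the frame of carton between 0.028 and 0.047 m and x of tube3 in the frame of carton between -0.085 and 0.085 m and y of tube3 in the frame of carton between -0.03 and 0.03 m and z of tube3 in the frame of carton between 0.028 and 0.047 m and value of joint each of flap_a, flap_b above 1.75 rad), for 0.2 s.
At the end, for the whole second after the job is handed in: Every tube lies at rest flat on the carton floor in a lane (centre within 85 mm of the carton centre in x, 30 mm in y, at z 28 to 47 mm, within 0.2 rad of the lanes); both flaps folded down below 0.25 rad; cover closed to 6 mm, plunger seated to 4 mm (x of tube1 in the frame of carton between -0.085 and 0.085 m and y of tube1 in the frame of carton between -0.03 and 0.03 m and z of tube1 in the frame of carton between 0.028 and 0.047 m and angle between the x axis of each of tube1, tube2, tube3 and the y axis of carton, either way round below 0.2 rad and x of tube2 in the frame of carton between -0.085 and 0.085 m and y of tube2 in the frame of carton between -0.03 and 0.03 m and z of tube2 in the frame of carton between 0.028 and 0.047 m and x of tube3 in the frame of carton between -0.085 and 0.085 m and y of tube3 in the frame of carton between -0.03 and 0.03 m and z of tube3 in the frame of carton between 0.028 and 0.047 m and linear speed of each of tube1, tube2, tube3 below 0.03 m/s and value of joint each of flap_a, flap_b below 0.25 rad and value of joint cover below 0.006 m and value of joint plunger below 0.004 m); the robot touches nothing.
It fails at once if a bystander is moved by more than 6 cm (distance of any of offcut, spray, mug, tape, spanner, binbox, spool from where it was at the start of the episode above 0.06 m).
Of tube1, tube2, tube3 only 2 to 3 are there at a start; the rules pass over those that are not, and their reading is None.
At some moment in a run one of tube1, tube2, tube3 may be knocked a few centimetres aside while the robot is not near it.
Once in a run the grip may slacken for a moment while it holds something.
It also fails if it takes over 208 s, if anything falls off the work surface, if the arm or the gripper's body presses on something with over 40 N, if the wrist force passes 120 N, or if a joint passes its speed limit or range.

## Working session

There is one attempt and no reset: what is moved stays moved. The work goes in short steps, each a Python script; the robot and the scene stay as the last script left them, time stands still between calls to the robot, and variables do not carry over. Pictures are saved under pics/ and viewed, about 12 in all and at most 16, crops included, and the job is handed in when it is done.

```bash
ls; mkdir -p pics
python3 - <<'E'
from plant import bot
import cv2,numpy as np
for n in("top","side"):
    cv2.imwrite(f"pics/{n}0.png",bot.grab_frame(n)); c=bot.get_calibration(n); R=cv2.Rodrigues(np.array(c["rvec"]))[0]
    print(n,np.round(c["intrinsics"],1).tolist(),(-R.T@np.array(c["tvec"]).ravel()).round(3),R[2].round(2))
c=bot.get_calibration("wrist");R=cv2.Rodrigues(np.array(c["rvec"]))[0];print((-R.T@np.array(c["tvec"]).ravel()).round(3),R.round(2))
s=bot.state();print(s["time"],s["tcp_rot"])
E
```

```text
pics
top [[481.0, 0.0, 276.3], [0.0, 481.0, 209.8], [0.0, 0.0, 1.0]] [ 4.710e-01 -1.000e-03  1.575e+00] [ 0.07 -0.02 -1.  ]
side [[393.5, 0.0, 276.7], [0.0, 393.5, 205.6], [0.0, 0.0, 1.0]] [0.44  0.887 1.012] [ 0.11 -0.7  -0.7 ]
[ 0.228 -0.586  0.374] [[ 0.26 -0.96 -0.  ]
 [-0.93 -0.26  0.26]
 [-0.25 -0.07 -0.97]]
0.1 [[ 9.64351819e-01  2.64623376e-01 -1.96787797e-04]
 [ 2.64623430e-01 -9.64351203e-01  1.09462665e-03]
 [ 9.98912514e-05 -1.10767987e-03 -9.99999382e-01]]
```

View pics/top0.png

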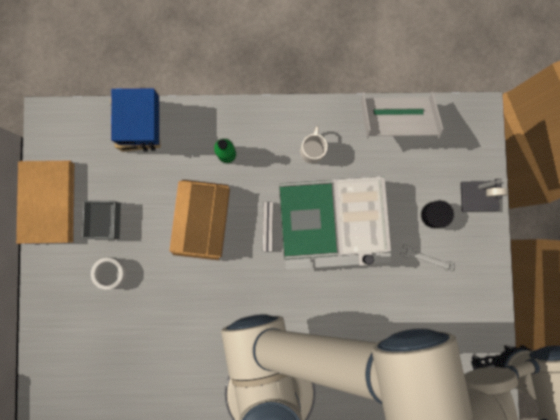

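View pics/side0.png

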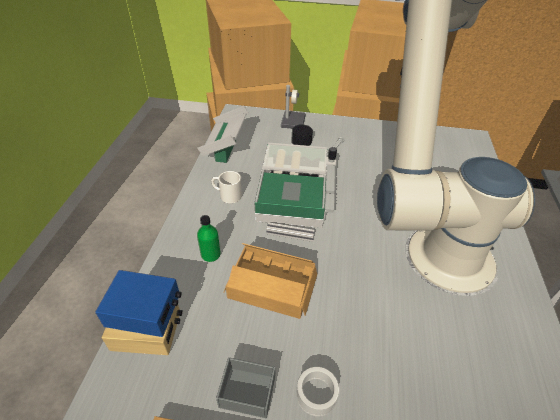

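Run:
```python
import cv2
i=cv2.imread("pics/top0.png")[165:280,160:400]
cv2.imwrite("pics/c1.png",cv2.resize(i,None,fx=3.3,fy=3.3,interpolation=cv2.INTER_CUBIC))
```

```text
(no output)
```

View pics/c1.png

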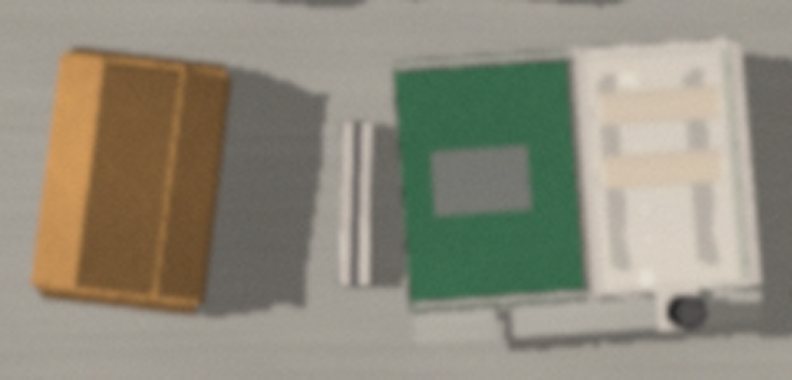

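```bash
cat > h.py <<'E'
from plant import bot
import cv2,numpy as np
def cal(n):
    c=bot.get_calibration(n); return np.array(c["intrinsics"]),cv2.Rodrigues(np.array(c["rvec"]))[0],np.array(c["tvec"]).ravel()
def ray(c,px,z):
    K,R,t=c; o=-R.T@t; px=np.atleast_2d(px).astype(float)
    d=(np.linalg.inv(K)@np.c_[px,np.ones(len(px))].T).T@R
    return o+d*((z-o[2])/d[:,2])[:,None]
def proj(c,P):
    K,R,t=c; q=(np.atleast_2d(P)@R.T+t)@K.T; return q[:,:2]/q[:,2:]
def Rz(deg):   # tool down, tool x axis at yaw deg
    a=np.radians(deg); x=np.array([np.cos(a),np.sin(a),0]); z=np.array([0,0,-1.]); return np.c_[x,np.cross(z,x),z]
class F:       # planar frame
    def __init__(s,x,y,yaw): s.o=np.array([x,y,0.]); s.yaw=yaw; a=np.radians(yaw); s.R=np.array([[np.cos(a),-np.sin(a),0],[np.sin(a),np.cos(a),0],[0,0,1]])
    def w(s,*p): return s.o+s.R@np.array(p)/1000
    def W(s,P): return s.o+np.asarray(P,float)@s.R.T/1000
    def l(s,P): return (np.asarray(P)-s.o)@s.R*1000
E
python3 - <<'E'
from h import *
c=cal("top");i=cv2.imread("pics/top0.png");h=cv2.cvtColor(i,cv2.COLOR_BGR2HSV)
def big(m,x0,x1,y0,y1):
    k=np.zeros_like(m);k[y0:y1,x0:x1]=m[y0:y1,x0:x1]
    return max(cv2.findContours(k,0,1)[0],key=cv2.contourArea)
g=cv2.boxPoints(cv2.minAreaRect(big(cv2.inRange(h,(60,80,30),(90,255,160)),270,345,170,265)))
print("green",ray(c,g,.094).round(4))
k=cv2.boxPoints(cv2.minAreaRect(big(cv2.inRange(h,(0,0,0),(180,255,70)),358,380,250,268)))
print("knob",k.mean(0),ray(c,k.mean(0),.16).round(4))
b=cv2.boxPoints(cv2.minAreaRect(big(cv2.inRange(h,(8,100,40),(25,255,255)),165,235,170,265)))
print("carton",ray(c,b,.08).round(4))
print(cal("wrist")[0].round(0))
for p in ([.45,-.15,.35],[.45,.15,.35]):
  for y in(90,-90,0): print(p,y,bot.ik(p,Rz(y)))
E
```

```text
green [[ 0.649  -0.0406  0.094 ]
 [ 0.6581 -0.2     0.094 ]
 [ 0.4482 -0.2096  0.094 ]
 [ 0.4397 -0.0518  0.094 ]]
knob [364.5 259. ] [[ 0.4253 -0.2848  0.16  ]]
carton [[0.4506 0.3041 0.08  ]
 [0.6816 0.275  0.08  ]
 [0.659  0.1149 0.08  ]
 [0.4281 0.1459 0.08  ]]
[[370.   0. 275.]
 [  0. 370. 210.]
 [  0.   0.   1.]]
[0.45, -0.15, 0.35] 90 [-2.56531176e+01  9.78819661e+00  8.65183974e+01 -2.54444375e-14
  8.36934060e+01 -2.56531176e+01]
[0.45, -0.15, 0.35] -90 [-2.56531176e+01  9.78819661e+00  8.65183974e+01 -2.54444375e-14
  8.36934060e+01  1.54346882e+02]
[0.45, -0.15, 0.35] 0 [-2.56531176e+01  9.78819661e+00  8.65183974e+01 -2.54444375e-14
  8.36934060e+01  6.43468824e+01]
[0.45, 0.15, 0.35] 90 [ 1.12167800e+01  9.78819661e+00  8.65183974e+01 -2.54444375e-14
  8.36934060e+01  1.12167800e+01]
[0.45, 0.15, 0.35] -90 [ 1.12167800e+01  9.78819661e+00  8.65183974e+01 -2.54444375e-14
  8.36934060e+01 -1.68783220e+02]
[0.45, 0.15, 0.35] 0 [ 1.12167800e+01  9.78819661e+00  8.65183974e+01 -2.54444375e-14
  8.36934060e+01  1.01216780e+02]
```

Run:
```python
from h import *
bot.movep([.52,.20,.40],Rz(90)) if 0 else None
for n,p,y in(("ws",[.54,-.22,.40],93),("wc",[.55,.20,.36],83)):
    bot.movep(p,Rz(y)); bot.wait(.3); c=cal("wrist"); np.savez(f"{n}.npz",*c); i=bot.grab_frame("wrist"); cv2.imwrite(f"pics/{n}.png",i)
print(bot.state()["time"])
```

```text
4.3833
```

View pics/ws.png

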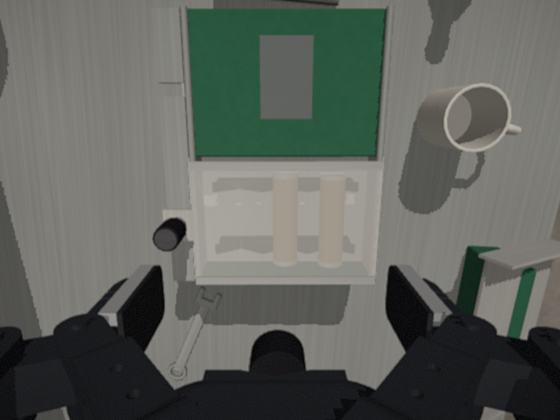

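View pics/wc.png

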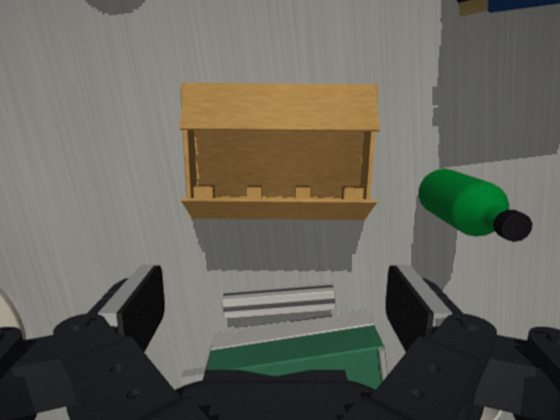

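```bash
cat > ov.py <<'E'
from h import *
def load(n): z=np.load(n+".npz"); return z["arr_0"],z["arr_1"],z["arr_2"]
E
python3 - <<'E'
from ov import *
c=load("ws");i=cv2.imread("pics/ws.png");h=cv2.cvtColor(i,cv2.COLOR_BGR2HSV)
m=cv2.inRange(h,(60,80,30),(90,255,200));m[:,:170]=0;m[:,400:]=0;m[170:]=0
m=cv2.morphologyEx(m,cv2.MORPH_CLOSE,np.ones((5,5)))
ct=max(cv2.findContours(m,0,1)[0],key=cv2.contourArea)
q=cv2.approxPolyDP(cv2.convexHull(ct),6,True).reshape(-1,2);print(q.tolist());print(ray(c,q,.094).round(4).tolist())
kt=ray(c,[165,238],.16);print("knob",kt.round(4))
t=[(274,176),(297,176),(273,264),(298,264),(319,177),(343,177),(319,264),(345,264)]
print("tubes",ray(c,t,.085).round(4).tolist())
c=load("wc")
print("carton",ray(c,[(181,129),(378,129),(183,200),(376,201)],.06).round(4).tolist())
for n,b in(("ws",(140,0,400,300)),("wc",(160,70,400,230))):
    x0,y0,x1,y1=b;k=cv2.resize(cv2.imread(f"pics/{n}.png")[y0:y1,x0:x1],None,fx=2,fy=2 if n=="ws" else 3,interpolation=2)
    if n=="wc":k=cv2.resize(cv2.imread("pics/wc.png")[y0:y1,x0:x1],None,fx=3.3,fy=3.3,interpolation=2)
    cv2.imwrite(f"pics/z{n}.png",k)
E
```

```text
[[385, 9], [375, 155], [196, 155], [188, 9]]
[[0.6513, -0.0417, 0.094], [0.6598, -0.2009, 0.094], [0.4438, -0.2121, 0.094], [0.4356, -0.0529, 0.094]]
knob [[ 0.4232 -0.2961  0.16  ]]
tubes [[0.5393, -0.2344, 0.085], [0.5681, -0.2329, 0.085], [0.5441, -0.353, 0.085], [0.5774, -0.3512, 0.085], [0.5957, -0.2328, 0.085], [0.6257, -0.2312, 0.085], [0.6054, -0.3498, 0.085], [0.64, -0.348, 0.085]]
carton [[0.4465, 0.2567, 0.06], [0.6755, 0.2284, 0.06], [0.4329, 0.1723, 0.06], [0.6687, 0.1419, 0.06]]
```

View pics/zwc.png

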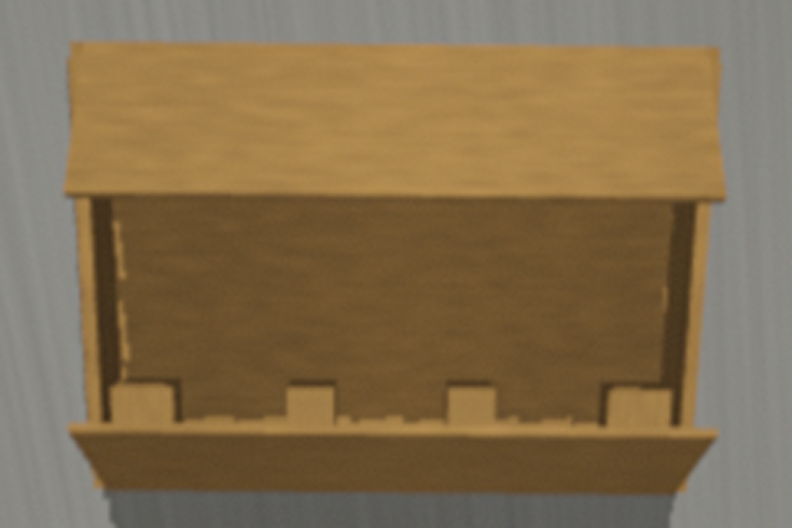

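```bash
cat >> h.py <<'E'
S=F(.552,-.2075,3.0)
def st(): 
    s=bot.state(); return "t%.1f w%.3f"%(s["time"],s["gripper_width"]),np.round(s["tool_pos"],4),np.round(s["wrist_force"],1)
E
python3 - <<'E'
from ov import *
c=load("wc")
P=ray(c,[(181.2,82.7),(377.6,84.5),(190.3,217.9),(368.2,218.5)],.06);print("rim",P.round(4).tolist(),np.linalg.norm(P[1]-P[0]),np.linalg.norm(P[2]-P[0]))
o=P.mean(0);yaw=np.degrees(np.arctan2(*((P[1]-P[0]+P[3]-P[2])[[1,0]])));print("carton",o,yaw)
C=F(o[0],o[1],yaw)
for nm,px,sg in(("a",(275,70+195/3.3),1),("b",(275,70+432/3.3),-1)):
    for a in np.arange(.5,1.2,.1): print(nm,round(a,1),"tip y model",round(sg*(78-62*np.cos(a)),1),"ray",C.l(ray(c,px,.06+.062*np.sin(a)))[0,1].round(1))
R=Rz(93)
bot.movep(S.w(-133,-82,220),R); bot.move_gripper(1.0)
bot.line_to(S.w(-133,-82,129),rate=.1,f_stop=15); print(st())
bot.move_gripper(0.); print(st())
bot.line_to(S.w(-133,-82,129+13.5),rate=.05); print(st())
E
```

```text
rim [[0.4563, 0.3073, 0.06], [0.6776, 0.278, 0.06], [0.4376, 0.1485, 0.06], [0.6578, 0.1206, 0.06]] 0.2231494052249613 0.15986965576762716
carton [0.55733557 0.21361533 0.06      ] -7.391243409104576
a 0.5 tip y model 23.6 ray 30.5
a 0.6 tip y model 26.8 ray 30.7
a 0.7 tip y model 30.6 ray 31.0
a 0.8 tip y model 34.8 ray 31.2
a 0.9 tip y model 39.5 ray 31.4
a 1.0 tip y model 44.5 ray 31.5
a 1.1 tip y model 49.9 ray 31.7
b 0.5 tip y model -23.6 ray -50.3
b 0.6 tip y model -26.8 ray -49.0
b 0.7 tip y model -30.6 ray -47.8
b 0.8 tip y model -34.8 ray -46.7
b 0.9 tip y model -39.5 ray -45.7
b 1.0 tip y model -44.5 ray -44.8
b 1.1 tip y model -49.9 ray -44.1
('t7.6 w1.002', array([ 0.4237, -0.2966,  0.1295]), array([-0.3, -0.8,  0. ]))
('t8.1 w0.337', array([ 0.4238, -0.2964,  0.1294]), array([0.5, 1.1, 6.1]))
('t8.6 w0.332', array([ 0.4236, -0.2963,  0.1425]), array([ 4.3, -0.2, -9.5]))
```

```bash
echo "C=F(.5573,.2136,-7.39)" >> h.py
python3 - <<'E'
from h import *
z=129+13.5
print(bot.line_to(S.w(-133,-82+157,z),rate=.06,f_stop=25),st())
print(bot.line_to(S.w(-133,-82+163,z),rate=.02,f_stop=12),st())
p=bot.state()["tool_pos"]
print(bot.line_to([p[0],p[1],.1295],rate=.03,f_stop=20),st())
E
```

```text
False ('t11.3 w0.332', array([ 0.4153, -0.1396,  0.1425]), array([ 4.7, -1.3, -8.6]))
True ('t11.6 w0.333', array([ 0.4153, -0.1361,  0.1424]), array([  1.1, -11.2,  -8.7]))
False ('t12.2 w0.331', array([ 0.4152, -0.1364,  0.1296]), array([ 1.9, -6. , -5.1]))
```

```bash
cat >> h.py <<'E'
def up(z=.25,rate=.2):
    p=bot.state()["tool_pos"]; bot.line_to([p[0],p[1],z],rate=rate)
E
python3 - <<'E'
from h import *
bot.move_gripper(1.); up(); print(st())
R=Rz(C.yaw+90)
bot.movep(C.w(0,-5,200),R); bot.move_gripper(0.)
bot.line_to(C.w(0,-5,86),rate=.12,f_stop=10); print(st())
print(bot.line_to(C.w(0,85,88),rate=.08,f_stop=20),st())
bot.line_to(C.w(0,70,88)); up(.15)
bot.line_to(C.w(0,0,150)); bot.line_to(C.w(0,0,86),rate=.12,f_stop=10)
print(bot.line_to(C.w(0,-85,88),rate=.08,f_stop=20),st())
bot.line_to(C.w(0,-70,88)); up(.2)
bot.movep(C.w(-20,-40,330),R); bot.wait(.2); c=cal("wrist"); np.savez("w2.npz",*c); cv2.imwrite("pics/w2.png",bot.grab_frame("wrist"))
i=bot.grab_frame("side")
cv2.imwrite("pics/w2b.png",np.vstack([cv2.imread("pics/w2.png")[0:330],cv2.resize(i[130:320,200:370],None,fx=1.5,fy=1.5,interpolation=2)[:, :560] if 0 else cv2.copyMakeBorder(cv2.resize(i[120:320,200:370],None,fx=1.3,fy=1.3,interpolation=2),0,0,0,560-221,0)]))
print(st())
E
```

```text
('t13.5 w1.003', array([ 0.4148, -0.1359,  0.2492]), array([ 0.9, -0.1, -0.5]))
('t16.8 w-0.004', array([0.5571, 0.2088, 0.0867]), array([-0.5,  0.3, -0.2]))
False ('t18.1 w0.002', array([0.5683, 0.2976, 0.088 ]), array([-0.1,  0. ,  0.2]))
False ('t21.3 w-0.006', array([0.5464, 0.1296, 0.088 ]), array([ 1. , -0.3,  0.3]))
('t23.1 w0.001', array([0.5321, 0.1763, 0.3289]), array([ 0.1, -0. ,  0.2]))
```

View pics/w2b.png

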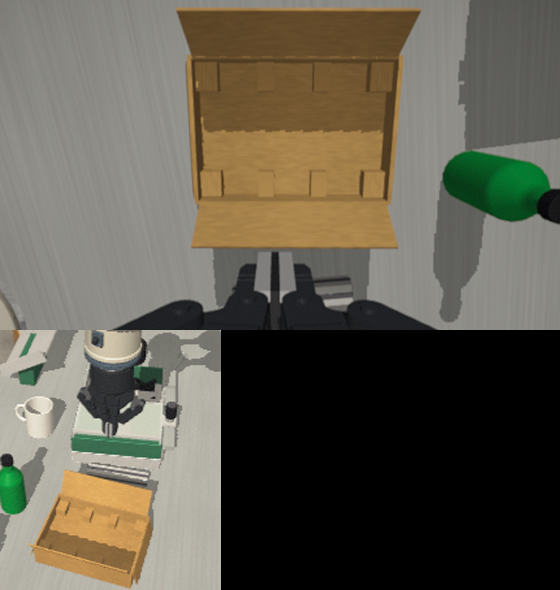

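Run:
```python
from ov import *
c=load("w2")
for nm,px,sg in(("a",(299,10.5),1),("b",(295,247),-1)):
    print(nm,[(round(a,1),round(sg*(78-62*np.cos(a))-C.l(ray(c,px,.06+.062*np.sin(a)))[0,1],1)) for a in np.arange(1.6,2.9,.1)])
bot.movep(S.w(10,-60,330),Rz(93)); bot.wait(.2); c=cal("wrist"); np.savez("w3.npz",*c); cv2.imwrite("pics/w3.png",bot.grab_frame("wrist")[:330])
```

```text
a [(np.float64(1.6), np.float64(-27.0)), (np.float64(1.7), np.float64(-21.0)), (np.float64(1.8), np.float64(-15.1)), (np.float64(1.9), np.float64(-9.6)), (np.float64(2.0), np.float64(-4.4)), (np.float64(2.1), np.float64(0.5)), (np.float64(2.2), np.float64(4.8)), (np.float64(2.3), np.float64(8.7)), (np.float64(2.4), np.float64(12.1)), (np.float64(2.5), np.float64(15.0)), (np.float64(2.6), np.float64(17.2)), (np.float64(2.7), np.float64(18.8)), (np.float64(2.8), np.float64(19.9))]
b [(np.float64(1.6), np.float64(28.3)), (np.float64(1.7), np.float64(22.3)), (np.float64(1.8), np.float64(16.6)), (np.float64(1.9), np.float64(11.3)), (np.float64(2.0), np.float64(6.5)), (np.float64(2.1), np.float64(2.0)), (np.float64(2.2), np.float64(-1.9)), (np.float64(2.3), np.float64(-5.2)), (np.float64(2.4), np.float64(-8.0)), (np.float64(2.5), np.float64(-10.1)), (np.float64(2.6), np.float64(-11.6)), (np.float64(2.7), np.float64(-12.4)), (np.float64(2.8), np.float64(-12.6))]
```

View pics/w3.png

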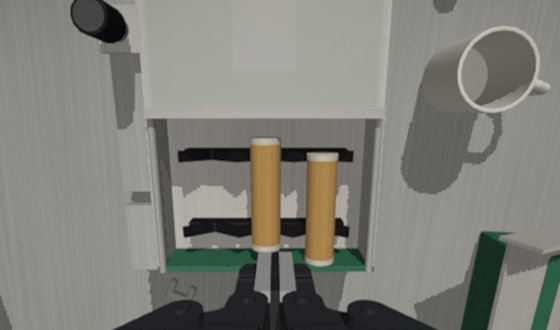

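```bash
cat >> h.py <<'E'
def tubes(c,i,z,fr,roi):
    """orange tube bodies in roi (x0,x1,y0,y1): centre and axis in frame fr (mm, deg)"""
    h=cv2.cvtColor(i,cv2.COLOR_BGR2HSV); m=cv2.inRange(h,(8,90,90),(25,255,255)); k=np.zeros_like(m)
    x0,x1,y0,y1=roi; k[y0:y1,x0:x1]=m[y0:y1,x0:x1]; out=[]
    for q in cv2.findContours(k,0,1)[0]:
        if cv2.contourArea(q)<800: continue
        b=cv2.boxPoints(cv2.minAreaRect(q)); 
        if np.linalg.norm(b[0]-b[1])<np.linalg.norm(b[1]-b[2]): b=np.roll(b,1,0)
        e=np.array([(b[0]+b[3])/2,(b[1]+b[2])/2]); e=e[e[:,1].argsort()[::-1]]; P=fr.l(ray(c,e,z)); d=P[1]-P[0]
        out.append((P.mean(0).round(1)[:2],round(float(np.degrees(np.arctan2(-d[0],d[1]))),1),round(float(np.linalg.norm(d)),1)))
    return out
E
python3 - <<'E'
from ov import *
print(tubes(load("w3"),cv2.imread("pics/w3.png"),.084,S,(170,375,120,270)))
E
```

```text
[(array([  59.7, -101.1]), -0.0, 112.5), (array([ -0.5, -84.7]), -0.3, 111.7)]
```

```bash
cat >> h.py <<'E'
def pick(x,y,dyaw=0):
    R=Rz(93+dyaw); bot.movep(S.w(x,y,200),R); bot.move_gripper(.54)
    print(bot.line_to(S.w(x,y,68),rate=.12,f_stop=12),st())
    bot.move_gripper(0.); print(st()); up(.22); print(st())
def look(n,crop=330):
    bot.wait(.2); c=cal("wrist"); np.savez(n+".npz",*c); i=bot.grab_frame("wrist"); cv2.imwrite(f"pics/{n}.png",i[:crop]); return c,i
E
python3 - <<'E'
from h import *
pick(-.5,-84)
bot.movep(C.w(-62,0,200),Rz(C.yaw+90)); print(st())
print(bot.line_to(C.w(-62,0,25.5),rate=.1,f_stop=12),st())
bot.move_gripper(.54); print(st()); up(.2)
bot.movep(S.w(10,-60,330),Rz(93)); c,i=look("w4")
print(tubes(c,i,.084,S,(170,375,120,270)),st())
E
```

```text
False ('t27.4 w0.539', array([ 0.5563, -0.2917,  0.0687]), array([ 0.2, -0. ,  0.5]))
('t27.7 w0.356', array([ 0.5568, -0.2917,  0.0691]), array([1.4, 1.2, 5.7]))
('t28.6 w0.354', array([ 0.5562, -0.2913,  0.2189]), array([-0.3, -0.4, -1.8]))
('t30.4 w0.351', array([0.4963, 0.2209, 0.2   ]), array([ 0.4, -1.4, -1. ]))
False ('t32.3 w0.355', array([0.4961, 0.2217, 0.0259]), array([-0.2,  0.6, -0.8]))
('t32.6 w0.542', array([0.4959, 0.2216, 0.0256]), array([0.5, 0.1, 0.3]))
[(array([  59.5, -101. ]), -0.4, 112.5)] ('t35.8 w0.541', array([ 0.5653, -0.2663,  0.3299]), array([ 0.1, -0. ,  0.2]))
```

View pics/w4.png

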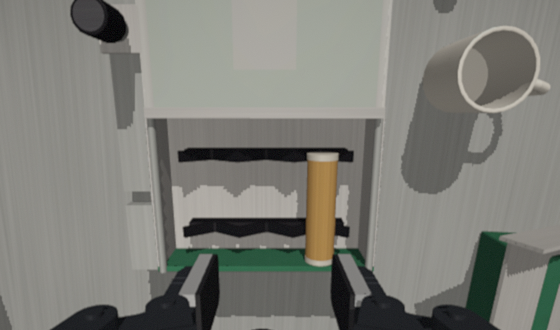

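Run:
```python
from h import *
pick(59.5,-97)
bot.movep(C.w(0,0,200),Rz(C.yaw+90)); print(st())
print(bot.line_to(C.w(0,0,25.5),rate=.1,f_stop=12),st())
bot.move_gripper(.54); print(st()); up(.2)
bot.movep(C.w(-20,-40,330),Rz(C.yaw+90)); c,i=look("w5")
print(tubes(c,i,.040,C,(200,390,70,195)),st())
```

```text
False ('t37.9 w0.541', array([ 0.617 , -0.3015,  0.0688]), array([0.1, 0.2, 0.7]))
('t38.1 w0.355', array([ 0.6173, -0.3015,  0.0692]), array([1.7, 1.9, 6.3]))
('t39.0 w0.351', array([ 0.6167, -0.3012,  0.2188]), array([-0.1, -0.6, -1.5]))
('t40.9 w0.355', array([0.5578, 0.2129, 0.2   ]), array([ 0.8, -0.3, -0.7]))
False ('t42.8 w0.354', array([0.5576, 0.2137, 0.0259]), array([-0.4,  0.4, -0.6]))
('t43.1 w0.541', array([0.5574, 0.2136, 0.0256]), array([0.4, 0.5, 0. ]))
[(array([1.2, 1.1]), 90.0, 216.0)] ('t45.0 w0.538', array([0.532 , 0.1766, 0.3287]), array([ 0.8,  0.2, -0.6]))
```

View pics/w5.png

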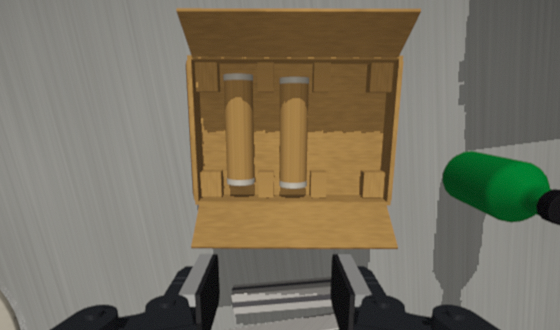

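Run:
```python
from h import *
c=np.load("w5.npz");c=[c[k] for k in c]
print(C.l(ray(c,[(238,76),(241,183),(294,79),(292,186)],.039)).round(1).tolist())
R=Rz(C.yaw+90); bot.move_gripper(0.)
for s in(1,-1):
    bot.movep(C.w(0,s*155,190),R); bot.line_to(C.w(0,s*155,85),f_stop=10)
    print(bot.line_to(C.w(0,s*60,85),rate=.08,f_stop=15),st())
    bot.line_to(C.w(0,s*66,85)); up(.13); bot.line_to(C.w(0,s*42,130))
    print(bot.line_to(C.w(0,s*42,63),rate=.05,f_stop=8),st()); up(.2)
bot.movep(C.w(-20,-40,330),R); c,i=look("w6"); print(st())
```

```text
[[-61.8, 61.6, 39.0], [-61.3, -58.4, 39.0], [-0.0, 58.4, 39.0], [-0.7, -62.0, 39.0]]
False ('t48.6 w0.000', array([0.565 , 0.2734, 0.0849]), array([ 0.2, -0.1, -0.8]))
True ('t50.9 w-0.000', array([0.5626, 0.2552, 0.063 ]), array([-0.3, -0.9,  6.6]))
False ('t54.8 w-0.002', array([0.5496, 0.1538, 0.085 ]), array([ 0.6, -0.4,  0.4]))
True ('t57.1 w0.003', array([0.5518, 0.172 , 0.063 ]), array([-1.1, -1.1,  7.2]))
('t58.8 w-0.001', array([0.532 , 0.1764, 0.3286]), array([-0.2,  0.7, -0.2]))
```

View pics/w6.png

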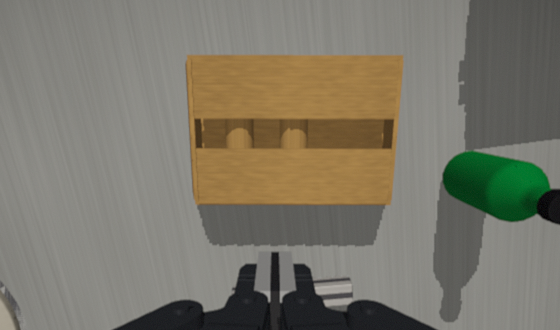

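Run:
```python
from h import *
R=Rz(93); y0=S.l([.4152,-.1364,0]); X,Y=-133,y0[1]; print(y0)
bot.movep(S.w(X,Y,220),R); bot.move_gripper(1.)
bot.line_to(S.w(X,Y,129),rate=.1,f_stop=15); bot.move_gripper(0.); print(st())
bot.line_to(S.w(X,Y,142.5),rate=.05); print(st())
print(bot.line_to(S.w(X,Y-157,142.5),rate=.06,f_stop=25),st())
print(bot.line_to(S.w(X,Y-164,142.5),rate=.02,f_stop=12),st())
p=bot.state()["tool_pos"]
print(bot.line_to([p[0],p[1],.1295],rate=.03,f_stop=20),st())
bot.move_gripper(1.); up(); print(st())
bot.movep(S.w(10,-20,400),R); c,i=look("w7",420)
cv2.imwrite("pics/s7.png",np.hstack([i,cv2.resize(bot.grab_frame("side")[100:330,190:370],(240,307),interpolation=2)[:420].copy() if 0 else cv2.copyMakeBorder(cv2.resize(bot.grab_frame("side")[100:330,190:370],(240,307),interpolation=2),0,113,0,0,0)]))
```

```text
[-132.89143387   78.16211874    0.        ]
('t62.5 w0.334', array([ 0.4153, -0.1365,  0.1293]), array([-0.5,  0.3,  8.5]))
('t62.9 w0.333', array([ 0.4152, -0.1364,  0.1427]), array([ 3.2, -0.1, -8.3]))
False ('t65.7 w0.332', array([ 0.4234, -0.293 ,  0.1422]), array([ 5.3,  1.1, -9. ]))
True ('t66.0 w0.337', array([ 0.4235, -0.2964,  0.1414]), array([ 7.7,  4.3, -8.7]))
True ('t66.5 w0.331', array([ 0.4238, -0.2962,  0.1293]), array([-0.2,  1.1,  8.7]))
('t67.8 w1.000', array([ 0.4233, -0.2957,  0.2491]), array([-0.1, -0.5, -1. ]))
```

View pics/s7.png

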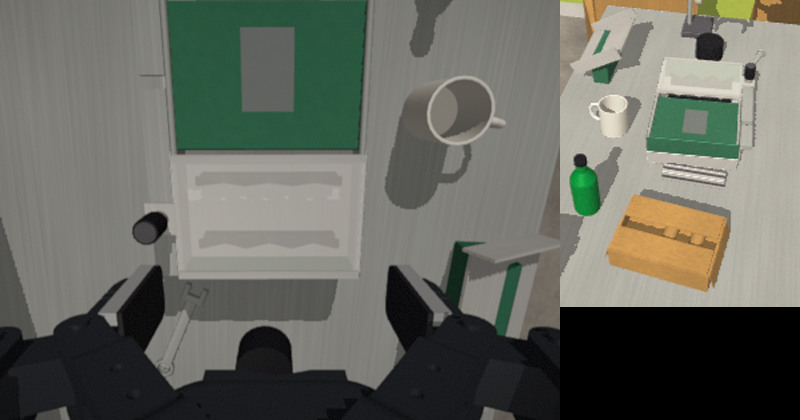

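Run:
```python
from h import *
bot.move_gripper(0.); bot.movep(S.w(-133,-82,200),Rz(93))
print(bot.line_to(S.w(-133,-82,150),rate=.03,f_stop=5),st()); up(.3)
c,i=look("w8"); print(st()); cv2.imwrite("pics/top8.png",bot.grab_frame("top"))
a,b=cv2.imread("pics/top0.png")[80:300],cv2.imread("pics/top8.png")[80:300]
cv2.imwrite("pics/t8.png",np.vstack([a,b]))
```

```text
True ('t72.0 w-0.001', array([ 0.4234, -0.2964,  0.1599]), array([-1. ,  0.7,  9.7]))
('t73.0 w-0.004', array([ 0.4232, -0.2961,  0.2991]), array([-0.1, -0.3,  0.1]))
```

View pics/t8.png

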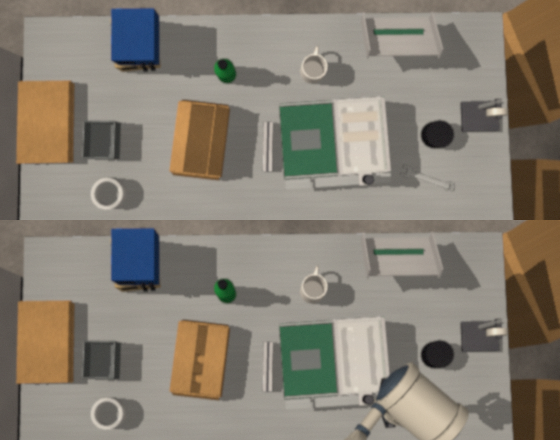

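```bash
python3 -c "
from plant import bot
bot.job_done()"
```

```text
the job is handed in; nothing more can be done
```

The job is handed in at about 73 s of the 208 s allowed. Both tubes in the station are packed, the carton flaps are down and the cover is shut and locked. The station held two tubes; its third cradle was empty.

**What I did:** I slid the cover open until the plunger snapped home. I pushed both flaps to about 2.1 rad and laid the tubes in the carton's -x and middle lanes. Then I folded the flaps down and slid the cover shut.

**Last checks:**
- **Tubes:** their centres are within about 2 mm of each lane's middle and about 0.3–0.5° off along it. I measured this before folding the flaps; afterwards they were only visible through the gap between the flaps, with nothing out of place.
- **Flaps:** both look level in the wrist picture, and each stopped the finger at z 63 mm when pressed.
- **Plunger:** the knob's top touched at z 159.9 mm, against 160 mm when seated.
- **Cover:** the knob ended within 0.5 mm of where it was before I opened the cover.
- **Other objects:** nothing else appears to have moved between the first and last top views. The arm hides part of the last one, including the spanner, which looked in place in a wrist picture after the cover was shut.

**Two things out of line:**
- One tube was about 15 mm from its expected place in the cradle when I looked again. I re-measured and picked it up there.
- As I lowered the plunger for the last time, the wrist read an unexpected 8.7 N upward. The grip had probably slackened for a moment, which is why I made the knob-height check.

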